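# Lock the clock front in its jig with the slot key

### The arm

A 6-joint arm with a two-finger parallel gripper is mounted at the origin on the work surface. World frame = base frame: x ahead of the robot, y to its left, z up, the work surface at z = 0. Lengths are in mm, angles in rad, forces in N, time in s.
With the tool pointing down it reaches from about 325 to 875 mm from the base axis. Payload 4.4 kg.
Tool frame: the origin (TCP) lies at the very end of the fingers, on their centre line; the grasp point (between the pads) lies 19 mm behind it; z points along the fingers, y is the line along which they close (so a half turn about z gives the same grasp; the last joint's range is limited). The gripper opens to 85 mm and grips with 20 to 120 N. Pads are 22 mm wide; open, the fingers measure 114 mm over their backs; the gripper's body (76 mm by 85 mm) begins 54 mm behind the grasp point. The pads swing forward as they close: fully open they stand 13 mm farther back than shut.
Start: joints at [-1.413, 0.207, 1.542, -0, 1.393, -0.15], TCP at [174.739, -547.808, 231.282] pointing down, gripper open.
Joint ranges: [-2.73, 2.73], [-0.86, 2.22], [0.23, 2.46], [-1.11, 4.25], [0.08, 2.63], [-2.82, 2.82]. Speed limits (rad/s): [2.79, 2.79, 3.14, 3.14, 3.14, 3.14].

### API

Orientations are given as a unit quaternion [x, y, z, w].
In Python, from rig import manip gives the robot as it stands. The module is installed in compiled form; this text tells all that it offers.
- The arm moves only by the tool apply_moves, never from a script. Its argument "motion" is a list of rows, each a list of 5 numbers: the shift along the tool's x, y, z in cm, then the turn about the tool's z in degrees, then the closure, from -1 (fully open) to 1 (shut). In form: [[dx, dy, dz, spin, gripper], ...]. A call has 1 to 12 rows; each row is the pose to reach, as a shift and turn from the pose commanded when the call began, along the tool's axes at that moment; what a row does not reach only later rows make up. A row lasts 1/10 s, in which the tool goes at most 50 mm and 8.59 degrees, less where a joint would pass 70% of its speed; a pose out of reach is approached as far as the arm can. A call with a gripper value outside its range is refused whole. The fingers move at their own pace and stop on an object; "squeeze" is the grip in N (left out, the last holds). Time passes only in rows, so rows that repeat a pose let the fingers close. It gives the time, the measured TCP pose, the force, the opening and the grip force at its end, in the units of the state.
- manip.observe(): the state, without advancing time (a new reading comes with each control period).
- manip.camera(name): name is "side" or "top" or "wrist"; returns (picture, depth): 384x512x3 uint8, red, green, blue; 384x512 float32, mm along the optical axis (not along the pixel's ray), 0 where there is no reading.
- manip.camera_info(name): a dict with "fx", "fy", "cx", "cy" (pixels), "position" and "attitude" of the camera in the world. Camera axes: x right, y down, z forward; pixel columns grow to the right and rows downward; lengths in mm; the calibration is good to about 2 mm. The wrist camera is an equidistant fisheye: a pixel r from the principal point sees the ray r / f radians off the axis. A picture is of the moment at which its call begins: read the wrist's pose just before it. camera_info takes no time and is no camera call; for the wrist camera it gives the pose at the moment of the call.
- manip.job_done(): hands the job in; it is judged then, once.
Trained networks look in the newest picture that a camera, given by its name, has taken for a name from the list of things; names that differ only in an ending like _2 or _b are one class to them, and where a whole thing is asked for, a point or a joint stands for the part that bears it (a point fixed in the world has none). Each returns a list of dicts, best first, with "confidence" (0 to 1); they miss things now and then, are a little off and sometimes report something else, mostly with a low value. They report only what shows in the picture. A call takes as long as a camera call. They do not tell look-alikes from the thing itself.
- manip.search_frame(camera, name): "rect" ([centre column, centre row, width, height] in pixels, round what is visible of it).
- manip.trace(camera, name): "region" (384x512 bool, what is visible of it) and "rect" ([centre column, centre row, width, height] in pixels, round what is visible of it).
The state is a dict: "time": time; "joint_positions": joint angles; "joint_velocities": joint speeds; "joint_efforts": joint torques, N m; "tcp_pos": TCP position; "eef_rot": TCP orientation; "force": force on the tool from outside, world axes, zero at the start; "ft_torque": the same for the moment, N m; "finger_gap": opening from 0.0 (shut) to 1.0 (fully open); "gripper_force": force on a finger pad.
Only numpy, scipy, OpenCV 4.12 (cv2) and the standard library are available. Lean on these libraries where they do the work, as an engineer would, in place of code of your own. Each camera call takes 0.05 s, during which the arm holds its last target. There are 200 camera calls.

### The job

A wooden clock front lies in the assembly jig, but one of its two turn-button clamps is still open. Take the winged key from its wooden stand, put its tongue fully home in the slot of the open clamp's knob, and with the key turn the knob clockwise (seen from above) to its stop, so that the steel bar lies across the edge of the clock front. Turn it with the key only, not by pushing the clamps with the gripper; leave the key standing in the slot and the other clamp closed.

Things in the scene. Friction and masses are not known exactly. Their poses are not given: they have to be found in the camera images.
- key: Steel winged key, 98 mm tall, 0.14 kg, upright in the stand's hole, lifts out freely. Origin: middle of its lower end; z up the shank, x along tongue and wing, y across them; a half turn about z changes nothing. Flat tongue 22 (x) by 8 (y) mm, 15 mm long; collar 29 mm diameter, z 15 to 20 mm; shank 14 mm diameter; flat upright wing (the grip) 56 (x) by 12 (y) mm, z 62 to 98 mm, pinched across y.
- key_tip (a point): Middle of the lower end of the key's tongue (same point and axes as key). The collar above the tongue stops the key on the stand or knob.
- stand: Fixed light wooden block 75 by 60 by 40 mm high; in its top a hole 28 by 14 mm, 22 mm deep, where the key stands with its collar on the block, tongue 15 mm deep, wing along the block's long side (x) to within about 0.1 rad. Origin: centre of its underside.
- jig: Fixed plywood board 250 (x) by 340 (y) by 18 mm; on its middle the dark clock front, 180 mm wide in y, top 32 mm above the table, roof strips 38 mm, gable to +x. Origin: centre of the underside. A wooden bird 40 mm tall and a brass wheel lie loose on the clock front. The clamps stand 120 mm to either side (y) of the middle and 30 mm towards -x; which side is open varies.
- clamp_open (a joint): Knob angle of the clamp that starts open (rad): 0 to 1.3, growing clockwise seen from above; starts at 0 to 0.2 (bar clear of the clock front, slanting 15 to 27 degrees from its edge), hard stop at 1.3 (bar square across the edge). Turns stiffly, about 0.1 N m, no spring, stays where left.
- clamp_open_slot (a point): Centre of the slot's mouth on the open clamp's knob axis, 58 mm above the table; turns with the knob: x along the slot, y across, z up. Slot 28 (x) by 12 (y) mm, 18 mm deep, in a steel insert in a round black knob, 54 mm diameter; under it a steel bar 92 by 18 by 6 mm along the slot. Key home: collar on the insert, tongue 15 mm deep; about 0.2 rad play either way before it drives the knob.
- clamp_closed (a joint): Angle of the knob of the other, identical clamp (same sense): starts closed at 1.25 to 1.3, to be left so.
- clamp_closed_slot (a point): Centre of the slot's mouth of the clamp that is already closed (same make and axes); its bar lies across the edge of the clock front.
- post_open: Fixed round steel post (44 mm diameter foot, 16 mm high) that carries the open clamp's knob. Origin: centre of its foot, on the board's top.
- post_closed: Fixed round steel post that carries the closed clamp's knob, same make.
Not all that is in view belongs to the job. What is shaped like the key but purple or red is not meant.

How it is judged:
By the outcome, as a careful person would: the job done as asked, in the order asked, and still so for the second after the job is handed in, with the robot touching nothing.
It also fails if it takes over 45 s, if anything falls off the work surface, if the arm or the gripper's body presses on something with over 40 N, if the wrist force passes 120 N, or if a joint passes its speed limit or range.

## Working session

There is one attempt and no reset: what is moved stays moved. The work goes in short steps, Python scripts to look and compute and a tool call to move; the robot and the scene stay as the last step left them, time stands still between calls to the robot, and variables do not carry over. Pictures are saved under pics/ and viewed, at most 10 in all, crops included, and the job is handed in when it is done.

Besides the shell and the picture viewer there is one more tool, called after "Call:" as name(argument=value, ...) on one line, values as JSON. apply_moves: Moves the arm, as the interface text tells. Its arguments: {"type":"object","properties":{"motion":{"type":"array"},"squeeze":{"type":"number"}},"required":["motion"]}

```bash
mkdir -p pics; ls; cat > h.py <<'E'
import numpy as np, cv2
from rig import manip
from scipy.spatial.transform import Rotation as R
def cloud(cam, d=None, info=None):
    i=info or manip.camera_info(cam)
    v,u=np.mgrid[0:384,0:512]
    x=(u-i["cx"])/i["fx"]; y=(v-i["cy"])/i["fy"]
    a=np.array(i["attitude"]); Rm=a if a.shape==(3,3) else R.from_quat(a).as_matrix()
    if cam=="wrist":
        r=np.hypot(x,y)+1e-9; k=np.tan(r)/r; x=x*k; y=y*k
    P=np.stack([x*d,y*d,d],-1)
    return P@Rm.T+np.array(i["position"])
E
python3 - <<'E'
from h import *
s=manip.observe(); print({k:np.round(v,3) for k,v in s.items()})
for c in("top","side"):
    im,d=manip.camera(c); print(manip.camera_info(c))
    P=cloud(c,d); np.savez(f"{c}.npz",im=im,d=d,P=P)
    cv2.imwrite(f"pics/{c}0.png",im[:,:,::-1])
    for n in("key","stand","clamp_open","clamp_closed","jig","clamp_open_slot"):
        for q in manip.trace(c,n)[:4]:
            m=q["region"]&(d>0); p=P[m]
            print(c,n,round(q["confidence"],2),np.round(q["rect"]),np.round(np.median(p,0)) if m.any() else None, np.round(np.percentile(p[:,2],95)) if m.any() else None)
E
```

```text
pics
{'time': np.float64(0.0), 'joint_positions': array([-1.412,  0.207,  1.543,  0.   ,  1.393, -0.151]), 'joint_velocities': array([ 0.001, -0.   ,  0.001, -0.002, -0.001,  0.001]), 'joint_efforts': array([ 0.0000e+00, -3.8304e+01, -2.9160e+01, -0.0000e+00,  1.0000e-02,
       -0.0000e+00]), 'tcp_pos': array([ 174.622, -547.025,  230.082]), 'eef_rot': array([ 0.988,  0.154,  0.   , -0.001]), 'force': array([0.595, 0.312, 0.14 ]), 'ft_torque': array([-0.019,  0.047, -0.006]), 'gripper_force': np.float64(0.0), 'finger_gap': np.float64(0.998)}
{'fx': 471.91989936292055, 'fy': 471.91989936292055, 'cx': 249.0056546671981, 'cy': 189.18854284750262, 'position': array([ 414.41517424,  -33.09803694, 1251.75427117]), 'attitude': array([ 0.7133331 , -0.69844844,  0.03956789, -0.04195296])}
top key 0.86 [380. 198.  26.  25.] [ 535. -345.  105.] 125.0
top key 0.67 [337. 215.  23.  15.] [ 488. -239.   96.] 101.0
top key 0.55 [357. 156.  22.  21.] [ 643. -300.   94.] 100.0
top stand 0.67 [373. 199.  38.  36.] [ 528. -335.   39.] 44.0
top clamp_open 0.79 [178. 221.  28.  20.] [472. 150.  56.] 62.0
[... 303 characters left out ...]
n': array([ 241.05972106, -602.55532524,  412.46448023]), 'attitude': array([ 0.82908525, -0.22521453,  0.11916139, -0.49769129])}
side key 0.87 [389. 252.  40.  52.] [ 640. -308.   72.] 96.0
side key 0.71 [355. 278.  28.  68.] [ 531. -356.   97.] 122.0
side key 0.67 [227. 230.  28.  34.] [ 452. -104.   50.] 57.0
side key 0.56 [284. 265.  30.  56.] [ 485. -247.   73.] 97.0
side stand 0.72 [352. 311.  54.  65.] [ 518. -363.   38.] 40.0
side clamp_open 0.6 [192. 180.  31.  16.] [471. 133.  48.] 56.0
side clamp_closed 0.63 [224. 234.  31.  27.] [ 451. -105.   51.] 57.0
side jig 0.61 [229. 224. 156. 107.] [474. -36.  17.] 35.0
side clamp_open_slot 0.56 [193. 179.  38.  17.] [472. 134.  47.] 56.0
```

```bash
python3 - <<'E'
import cv2,numpy as np
t=cv2.imread("pics/top0.png")[130:290,150:420]; s=cv2.imread("pics/side0.png")[140:360,130:430]
t=cv2.resize(t,(800,474),interpolation=cv2.INTER_CUBIC); cv2.imwrite("pics/t1.png",t)
s=cv2.resize(s,(800,587),interpolation=cv2.INTER_CUBIC); cv2.imwrite("pics/s1.png",s)
E
```

```text
(no output)
```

View pics/t1.png

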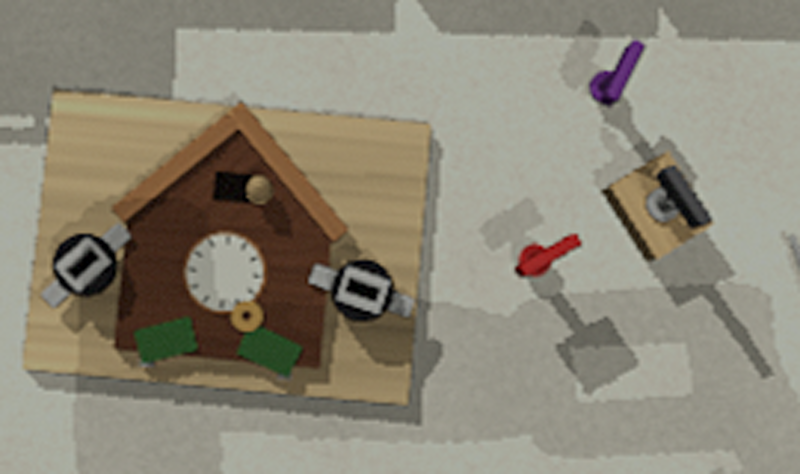

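View pics/s1.png

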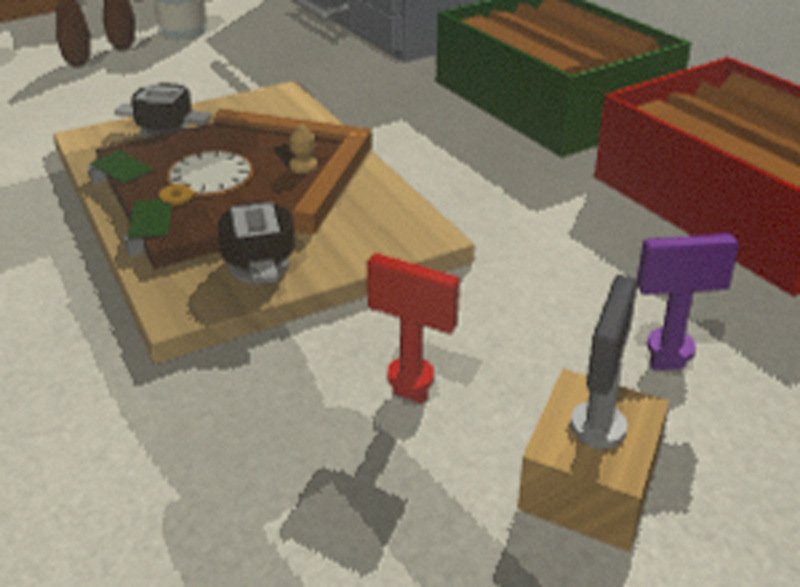

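The left clamp (crop ~85,265) looks open and the right one (~362,290) closed. The grey key is in the stand at crop ~680,195 (top view), and the red and purple ones are decoys. Next I measure the poses from depth.

```bash
python3 - <<'E'
from h import *
for c in("top","side"):
    z=np.load(c+".npz"); P,im=z["P"],z["im"].astype(int); d=z["d"]
    def rect(m,n):
        p=P[m][:,:2].astype(np.float32)
        if len(p)<5: print(c,n,len(p)); return
        (cx,cy),(w,h),a=cv2.minAreaRect(p); 
        if w<h: w,h,a=h,w,a+90
        a=(a+90)%180-90
        print(c,n,len(p),np.round([cx,cy,w,h,a,np.median(P[m][:,2])],1))
    def near(x,y,r): return (np.hypot(P[...,0]-x,P[...,1]-y)<r)&(d>0)
    rect(near(530,-345,50)&(P[...,2]>85)&(P[...,2]<103),"wing")
    rect(near(530,-345,60)&(abs(P[...,2]-40)<4),"standtop")
    sat=im.max(-1)-im.min(-1)
    for n,(x,y) in dict(open=(465,147),closed=(450,-92)).items():
        k=near(x,y,45)&(abs(P[...,2]-57)<6)
        rect(k,n+" knob"); 
        rect(k&(im.max(-1)>120)&(sat<30),n+" insert")
        rect(near(x,y,60)&(abs(P[...,2]-40)<14)&(im.max(-1)>110)&(sat<25),n+" bar")
    b=(abs(P[...,2]-18)<3)&near(480,25,230)&(sat>35); rect(b,"board")
E
```

```text
top wing 34 [ 533.6 -343.6   54.6    2.7   33.7   95.3]
top standtop 391 [ 535.7 -348.4   74.9   60.6   32.5   40.1]
top open knob 288 [473.2 150.5  51.2  50.9 -89.4  57.5]
top open insert 85 [474.4 151.9  36.1  29.2 -43.4  58.3]
top open bar 95 [475.3 152.9  88.6  28.  -50.1  40.8]
top closed knob 279 [455.6 -89.   52.2  51.6 -44.2  57.5]
top closed insert 100 [456.6 -87.7  37.6  29.4  72.5  58.1]
top closed bar 69 [456.8 -87.6  91.7  16.3  72.4  40.4]
top board 4445 [495.2  29.5 338.3 249.1  85.9  18.4]
side wing 124 [ 537.7 -355.3   53.3   11.5   20.4   95.1]
side standtop 1467 [ 537.5 -349.2   77.    60.1   32.7   38.8]
side open knob 173 [473.2 147.3  51.   49.6 -11.4  54.9]
side open insert 28 [472.2 154.3  40.2  26.2 -43.1  56. ]
side open bar 52 [475.1 150.7  89.6  18.  -43.1  38.4]
side closed knob 338 [457.5 -90.5  52.   51.5 -38.3  55.2]
side closed insert 96 [457.6 -88.8  37.4  28.8  70.8  56.4]
side closed bar 24 [ 447.3 -129.4   16.8    9.9   16.2   38.5]
side board 3765 [495.7  27.5 342.4 249.6  85.9  16.5]
```

Call:
apply_moves(motion=[[40.4,-8.1,0,-16,-1],[40.4,-8.1,0,-16,-1],[40.4,-8.1,0,-16,-1],[40.4,-8.1,0,-16,-1],[40.4,-8.1,0,-16,-1],[40.4,-8.1,0,-16,-1],[40.4,-8.1,0,-16,-1],[40.4,-8.1,0,-16,-1],[40.4,-8.1,0,-16,-1],[40.4,-8.1,0,-16,-1],[40.4,-8.1,0,-16,-1],[40.4,-8.1,0,-16,-1]], squeeze=60)

```text
time: 1.9
tcp_pos: [533.5, -349.1, 231.2]
eef_rot: [0.957, 0.289, -0.0, -0.0]
force: [0.1, 0.2, -0.0]
finger_gap: 1.0
gripper_force: 0.0
```

```bash
python3 - <<'E'
from h import *
i=manip.camera_info("wrist"); s=manip.observe(); print(s["time"],s["tcp_pos"],R.from_quat(s["eef_rot"]).as_matrix()[:,0],s["joint_positions"],s["force"])
im,d=manip.camera("wrist"); P=cloud("wrist",d,i); np.savez("w1.npz",im=im,d=d,P=P); print(i)
cv2.imwrite("pics/w1.png",im[:,:,::-1])
for q in manip.trace("wrist","key")[:3]:
    m=q["region"]&(d>0); p=P[m]
    print(q["confidence"],q["rect"],np.median(p,0))
    k=p[(p[:,2]>117)&(p[:,2]<129)]
    if len(k)>5: print(len(k),cv2.minAreaRect(k[:,:2].astype(np.float32)),np.median(k,0))
m=(abs(P[...,2]-40)<3)&(np.hypot(P[...,0]-536,P[...,1]+349)<60); print(cv2.minAreaRect(P[m][:,:2].astype(np.float32)))
E
```

```text
1.9 [ 533.50801867 -349.08735426  231.21356205] [ 8.33229300e-01  5.52927046e-01 -7.84245277e-04] [-7.14686981e-01  3.38141334e-01  1.37644941e+00 -6.84536469e-04
  1.42749383e+00  2.70334132e-01] [ 0.10279702  0.17079368 -0.02763727]
{'fx': 297.3186396354542, 'fy': 297.3186396354542, 'cx': 264.86686448096157, 'cy': 193.79065456730137, 'position': array([ 603.29780364, -300.86618741,  374.89557313]), 'attitude': array([ 0.86896575, -0.46660728, -0.07799844,  0.14523231])}
0.83 [290.3, 62.4, 59.8, 37.3] [ 642.45361542 -304.36492317   98.43292989]
0.79 [270.8, 183.6, 24.1, 62.9] [ 539.70216249 -344.5292235   123.25302171]
773 ((537.3722534179688, -346.380859375), (55.570960998535156, 11.516974449157715), 33.9959716796875) [ 539.7328196  -345.31627712  123.57552472]
0.57 [155.7, 153.8, 57.4, 32.1] [ 494.23756549 -241.4186303    94.13186167]
((537.75341796875, -346.89984130859375), (75.4862289428711, 59.79442596435547), 32.128787994384766)
```

View pics/w1.png

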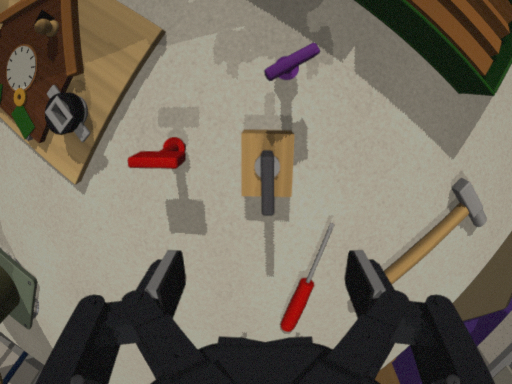

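The key (pixel ~268,183) stands in the stand, with the wing at 34° in world yaw and centred at about (537,-347). Nothing stands in the way, so I go down and grip.

Call:
apply_moves(motion=[[0.4,0.1,5,-0.4,-1],[0.4,0.1,9,-0.4,-1],[0.4,0.1,12,-0.4,-1],[0.4,0.1,14.3,-0.4,-1],[0.4,0.1,14.3,-0.4,-1],[0.4,0.1,14.3,-0.4,1],[0.4,0.1,14.3,-0.4,1],[0.4,0.1,14.3,-0.4,1],[0.4,0.1,14.3,-0.4,1],[0.4,0.1,14.3,-0.4,1],[0.4,0.1,14.3,-0.4,1],[0.4,0.1,14.3,-0.4,1]], squeeze=80)

```text
time: 3.2
tcp_pos: [539.5, -346.9, 89.4]
eef_rot: [0.956, 0.293, 0.0, 0.001]
force: [0.6, 0.1, 4.8]
finger_gap: 0.128
gripper_force: 79.8
```

Call:
apply_moves(motion=[[0,0,-3,0,1],[0,0,-6,0,1],[0,0,-10,0,1],[0,0,-10,0,1],[2,-4,-10,-8,1],[4,-8,-10,-16,1],[6,-12,-10,-24,1],[8,-16,-10,-32,1],[10,-20,-10,-40,1],[12,-24,-10,-48,1],[14,-28,-10,-56,1],[14,-28,-10,-56,1]])

```text
time: 4.4
tcp_pos: [495.4, -30.9, 186.4]
eef_rot: [0.704, 0.71, -0.0, -0.003]
force: [0.4, -1.2, -1.1]
finger_gap: 0.127
gripper_force: 80.9
```

```bash
python3 - <<'E'
from h import *
s=manip.observe(); p=s["tcp_pos"]; M=R.from_quat(s["eef_rot"]).as_matrix(); yaw=np.degrees(np.arctan2(M[1,0],M[0,0]))
print(s["time"],p,yaw,s["joint_positions"],s["finger_gap"],s["force"])
dl=np.array([474,150.4,p[2]])-p; print("shift",M.T@dl/10,"spin",-(136.7-yaw))
E
```

```text
4.4 [495.42625143 -30.86411912 186.43992738] 90.53892971819904 [-0.23818993  0.08503348  1.77706399  0.00230997  1.28408346 -0.24826076] 0.12678675254703195 [ 0.42353741 -1.1850182  -1.09577165]
shift [18.14566634 -1.97178717  0.06708008] spin -46.161070281800946
```

Call:
apply_moves(motion=[[3,1,0,-8,1],[6,2,0,-16,1],[9,3,0,-24,1],[12,4,0,-32,1],[12,4,0,-40,1],[12,4,0,-46,1],[12,4,0,-46,1],[12,4,0,-46,1]])

```text
time: 5.2
tcp_pos: [537.3, 83.4, 187.3]
eef_rot: [0.375, 0.927, -0.0, -0.001]
force: [0.6, -0.5, -0.6]
finger_gap: 0.127
gripper_force: 80.9
```

```bash
python3 - <<'E'
from h import *
i=manip.camera_info("wrist"); s=manip.observe(); p=s["tcp_pos"]; M=R.from_quat(s["eef_rot"]).as_matrix(); print(s["time"],p,np.degrees(np.arctan2(M[1,0],M[0,0])))
im,d=manip.camera("wrist"); P=cloud("wrist",d,i); np.savez("w2.npz",im=im,d=d,P=P,M=M,p=p)
a=im[:,:,::-1].copy(); cv2.imwrite("pics/w2.png",a)
for q in manip.trace("wrist","clamp_open_slot")[:2]+manip.trace("wrist","key")[:3]:
    m=q["region"]&(d>0); print(q["confidence"],q["rect"],np.median(P[m],0))
k=(np.hypot(P[...,0]-474,P[...,1]-150)<40)&(abs(P[...,2]-58)<5); print("knob",cv2.minEnclosingCircle(P[k][:,:2].astype(np.float32)),np.median(P[k],0))
f=k&(im.max(-1)>110); print("insert",cv2.minAreaRect(P[f][:,:2].astype(np.float32)))
h=(np.hypot(P[...,0]-474,P[...,1]-150)<15)&(P[...,2]<52)&(d>0); print("hole",h.sum(),cv2.minAreaRect(P[h][:,:2].astype(np.float32)) if h.sum()>5 else 0,np.median(P[h],0))
E
```

```text
5.2 [537.32875695  83.43057254 187.32905469] 135.91033328857247
0.57 [269.0, 87.6, 55.8, 96.1] [474.34098371 152.77413964  57.2248853 ]
0.75 [81.3, 315.8, 33.6, 58.3] [ 487.40560781 -233.40265803   73.95644779]
0.68 [266.2, 268.9, 46.0, 137.1] [530.63921672  91.53903072 221.1039587 ]
knob ((474.71044921875, 152.24099731445312), 26.953237533569336) [474.50999088 152.46960188  58.14239638]
insert ((476.5347900390625, 154.7688751220703), (47.89580535888672, 49.83333969116211), 19.857683181762695)
hole 388 ((470.7713623046875, 148.47116088867188), (23.202543258666992, 26.66905403137207), 43.650352478027344) [474.50371956 151.45252634  41.53307082]
```

View pics/w2.png

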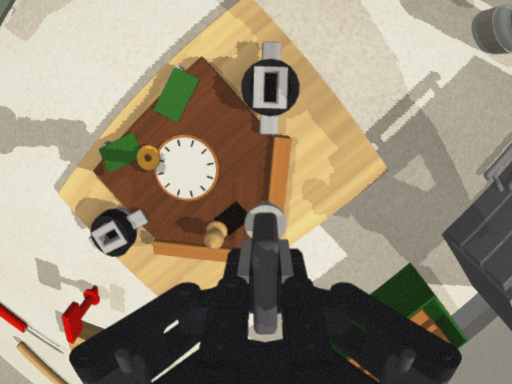

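The slot is at pixel (270,87), lined up with the tool's x, and the key hangs straight with its collar at about (265,222). I measure both with the same camera so its calibration error cancels.

```bash
python3 - <<'E'
from h import *
z=np.load("w2.npz"); P,im,d,M,p=[z[k] for k in("P","im","d","M","p")]
Q=(P-p)@M  # tool axes
v,u=np.mgrid[0:384,0:512]
def rep(n,m):
    q=Q[m][:,:2].astype(np.float32); r=cv2.minAreaRect(q); print(n,m.sum(),np.round(r[0],1),np.round(r[1],1),round(r[2],1),"z",np.round(np.percentile(P[m][:,2],[10,50,90]),1))
g=im.max(-1)
near=np.hypot(P[...,0]-474.5,P[...,1]-151.5)
ins=(near<24)&(abs(P[...,2]-58)<4)&(g>100); 
n,l,st,_=cv2.connectedComponentsWithStats(ins.astype(np.uint8)); b=1+st[1:,4].argmax(); rep("insert",l==b)
fill=cv2.morphologyEx((l==b).astype(np.uint8),cv2.MORPH_OPEN,np.ones((2,2)));rep("insert2",fill>0)
x0,y0,w,h=st[b][:4]; hole=(u>x0)&(u<x0+w-1)&(v>y0)&(v<y0+h-1)&(l!=b)
n,l2,s2,_=cv2.connectedComponentsWithStats(hole.astype(np.uint8)); b2=1+s2[1:,4].argmax(); 
# slot mouth: intersect rays with z=58
i=manip.camera_info("wrist"); c=np.array(i["position"])
mm=cv2.dilate((l2==b2).astype(np.uint8),np.ones((3,3)))>0
t=(58-c[2])/(P[...,2]-c[2]); X=c+(P-c)*t[...,None]; q=((X-p)@M)[l2==b2][:,:2].astype(np.float32); print("mouth",cv2.minAreaRect(q))
q=((X-p)@M)[mm&(d>0)][:,:2].astype(np.float32); print("mouth+",cv2.minAreaRect(q))
bar=(near<50)&(near>29)&(P[...,2]>36)&(P[...,2]<48)&(g>90)&(np.ptp(im.astype(int),-1)<25) if 0 else (near<50)&(near>29)&(P[...,2]>34)&(P[...,2]<50)&((im.max(-1).astype(int)-im.min(-1))<30); rep("bar",bar)
col=(abs(u-265)<24)&(v>195)&(v<250)&(P[...,2]>135)&(P[...,2]<152); rep("collar",col)
q=Q[col][:,:2]; print("collar circle",cv2.minEnclosingCircle(q.astype(np.float32)))
wing=(abs(u-265)<24)&(v>230)&(P[...,2]>215)&(P[...,2]<230); rep("wing",wing)
rep("wingtop",(abs(u-265)<24)&(P[...,2]>219)&(P[...,2]<228)&(abs(Q[...,1])<9))
E
```

```text
insert 978 [92.9  5.8] [38.7 30.1] 1.6 z [57.9 59.  60.1]
insert2 974 [91.9  7.4] [38.5 31. ] 2.0 z [57.6 59.  60. ]
mouth ((93.74005126953125, 5.9004669189453125), (28.827184677124023, 12.565905570983887), 3.313840627670288)
mouth+ ((92.86591339111328, 5.952725410461426), (29.49669647216797, 14.394840240478516), 0.08979865163564682)
bar 616 [92.6  5.6] [91.3 17.9] 1.9 z [39.9 41.  42. ]
collar 624 [0.9 1.1] [25.2 28.6] 1.9 z [142.3 144.  144.8]
collar circle ((-1.0627535581588745, 1.0159046649932861), 14.754104614257812)
wing 3164 [-0.8  2.6] [20.9 56.1] 83.3 z [219.7 221.9 225.4]
wingtop 2847 [-1.   1.4] [17.9 56.1] 84.0 z [220.7 221.9 225.4]
```

Call:
apply_moves(motion=[[4,0.2,0,1.9,1],[8,0.4,0,1.9,1],[9.4,0.5,1,1.9,1],[9.4,0.5,3,1.9,1],[9.4,0.5,5,1.9,1],[9.4,0.5,5,1.9,1],[9.4,0.5,5,1.9,1]])

```text
time: 6.05
tcp_pos: [473.4, 152.4, 138.1]
eef_rot: [0.39, 0.921, -0.0, -0.0]
force: [-0.2, -0.1, -0.9]
finger_gap: 0.124
gripper_force: 80.9
```

```bash
python3 - <<'E'
from h import *
i=manip.camera_info("wrist"); s=manip.observe(); p=s["tcp_pos"]; M=R.from_quat(s["eef_rot"]).as_matrix(); print(s["time"],p,np.degrees(np.arctan2(M[1,0],M[0,0])),s["force"])
a,_=manip.camera("wrist"); b,_=manip.camera("side"); 
a=cv2.resize(a[170:290,190:340],(450,360),interpolation=2); b=cv2.resize(b[120:240,130:246],(348,360),interpolation=2)
cv2.imwrite("pics/c3.png",np.hstack([a,b])[:,:,::-1])
E
```

```text
6.05 [473.41820643 152.40502009 138.08348971] 134.1513962018344 [-0.21253601 -0.12486287 -0.88940893]
```

View pics/c3.png

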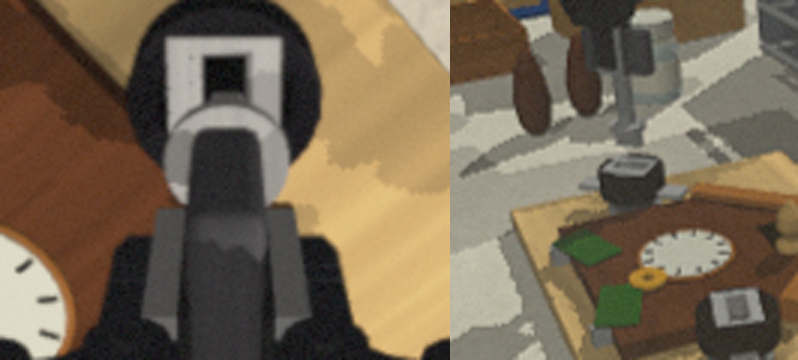

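The tongue sits sideways in line with the slot (columns ~226 against 225). I lower it in small steps and watch the force.

Call:
apply_moves(motion=[[0,0,0.8,0,1],[0,0,1.4,0,1],[0,0,1.7,0,1],[0,0,2.0,0,1],[0,0,2.0,0,1]])

```text
time: 6.65
tcp_pos: [473.0, 152.7, 117.7]
eef_rot: [0.389, 0.921, -0.0, -0.001]
force: [0.4, -0.5, -1.7]
finger_gap: 0.128
gripper_force: 80.9
```

Call:
apply_moves(motion=[[0,0,0.4,0,1],[0,0,0.7,0,1],[0,0,0.9,0,1],[0,0,1.0,0,1],[0,0,1.1,0,1],[0,0,1.1,0,1]])

```text
time: 7.25
tcp_pos: [473.6, 152.8, 107.4]
eef_rot: [0.389, 0.921, 0.0, 0.0]
force: [-0.5, 0.1, -1.1]
finger_gap: 0.126
gripper_force: 80.8
```

Call:
apply_moves(motion=[[0,0,0.1,0,1],[0,0,0.15,0,1],[0,0,0.15,0,1]])

```text
time: 7.55
tcp_pos: [473.8, 152.8, 107.3]
eef_rot: [0.389, 0.921, 0.0, 0.0]
force: [-3.5, -0.6, 8.5]
finger_gap: 0.128
gripper_force: 82.5
```

The key touches home at TCP z≈107.3 with 8.5 N upwards. Now I turn it clockwise, which is positive spin about the downward tool z.

Call:
apply_moves(motion=[[0,0,0,5,1],[0,0,0,10,1],[0,0,0,15,1],[0,0,0,20,1],[0,0,0,25,1],[0,0,0,30,1],[0,0,0,35,1],[0,0,0,40,1],[0,0,0,45,1],[0,0,0,50,1]])

```text
time: 8.55
tcp_pos: [474.6, 153.1, 107.3]
eef_rot: [0.743, 0.669, 0.001, 0.001]
force: [-0.4, 1.6, 3.9]
finger_gap: 0.125
gripper_force: 82.0
```

```bash
cat > look.py <<'E'
from h import *
import sys
s=manip.observe(); M=R.from_quat(s["eef_rot"]).as_matrix(); print(s["time"],s["tcp_pos"],"yaw",np.degrees(np.arctan2(M[1,0],M[0,0])),s["force"],s["ft_torque"],s["joint_positions"][5])
im,d=manip.camera("top"); P=cloud("top",d); near=np.hypot(P[...,0]-474,P[...,1]-151.5)
sat=im.max(-1).astype(int)-im.min(-1)
b=(near>28)&(near<50)&(P[...,2]>34)&(P[...,2]<48)&(sat<30)&(im.max(-1)>90)
r=cv2.minAreaRect(P[b][:,:2].astype(np.float32)); print("bar",b.sum(),r)
cv2.imwrite(sys.argv[1],cv2.resize(im[170:270,150:310],(800,500),interpolation=2)[:,:,::-1])
E
python3 look.py pics/t4.png
```

```text
8.55 [474.63010554 153.05084282 107.33691552] yaw 84.01393997388665 [-0.42339822  1.64510112  3.87223292] [0.04614754 0.25541949 0.12578593] 0.24252456604099526
bar 51 ((478.5814514160156, 114.55659484863281), (18.557741165161133, 18.043498992919922), 13.748562812805176)
```

Call:
apply_moves(motion=[[0,0,0,4,1],[0,0,0,8,1],[0,0,0,12,1],[0,0,0,15,1],[0,0,0,18,1],[0,0,0,18,1]])

```text
time: 9.2
tcp_pos: [475.3, 153.0, 107.4]
eef_rot: [0.838, 0.546, 0.002, 0.001]
force: [1.5, -0.5, 5.4]
finger_gap: 0.128
gripper_force: 82.0
```

```bash
python3 look.py pics/t5.png
```

```text
9.2 [475.26843419 152.95095394 107.36231034] yaw 66.20386298929591 [ 1.49330062 -0.49746882  5.42760247] [-0.02875125 -0.05703609  0.03894927] 0.5532651532734796
bar 53 ((466.69586181640625, 115.9018325805664), (20.569116592407227, 18.069395065307617), 81.61695861816406)
```

View pics/t5.png

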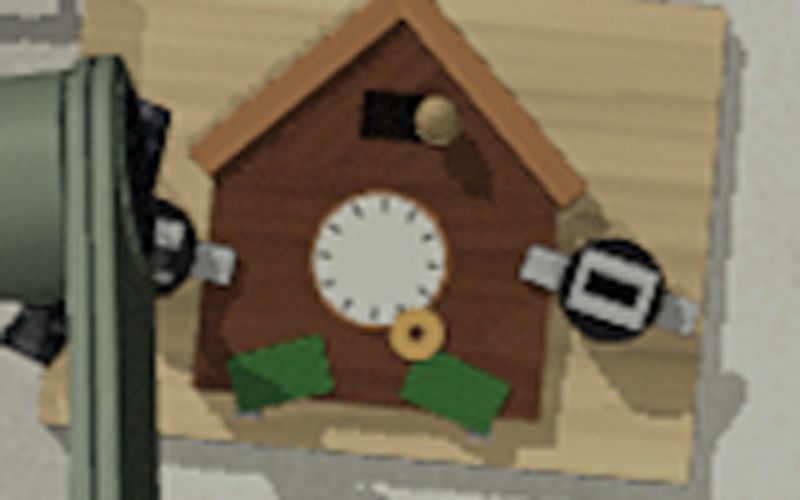

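The bar (crop ~213,263) now reaches over the edge at about 81°. The stop should be near 72°, so I keep turning.

Call:
apply_moves(motion=[[0,0,0,3,1],[0,0,0,6,1],[0,0,0,8,1],[0,0,0,8,1]])

```text
time: 9.65
tcp_pos: [475.5, 152.8, 107.4]
eef_rot: [0.874, 0.487, 0.002, 0.001]
force: [1.0, -0.4, 5.7]
finger_gap: 0.123
gripper_force: 82.0
```

```bash
python3 look.py pics/t6.png
```

```text
9.65 [475.54036304 152.8224155  107.38057687] yaw 58.24472469523206 [ 1.04286716 -0.39006722  5.73126525] [-0.08962569 -0.18907372  0.08633326] 0.6922251210888787
bar 52 ((461.5682067871094, 117.05888366699219), (17.82578468322754, 16.936452865600586), 72.77540588378906)
```

Call:
apply_moves(motion=[[0,0,0,2,1],[0,0,0,4,1],[0,0,0,4,1]])

```text
time: 10.0
tcp_pos: [475.6, 152.6, 107.4]
eef_rot: [0.89, 0.457, 0.002, 0.001]
force: [2.2, -0.8, 4.2]
finger_gap: 0.128
gripper_force: 82.2
```

```bash
python3 look.py pics/t7.png
```

```text
10.0 [475.58931708 152.64550899 107.37538047] yaw 54.352254347089314 [ 2.19183213 -0.83086122  4.23915645] [-0.16139758 -0.20185581  0.50498853] 0.7606694885781715
bar 51 ((461.7882080078125, 117.08477783203125), (18.51898956298828, 18.45185661315918), 69.38967895507812)
```

Call:
apply_moves(motion=[[0,0,0,2,1],[0,0,0,2,1]])

```text
time: 10.25
tcp_pos: [475.6, 152.6, 107.4]
eef_rot: [0.897, 0.442, 0.002, 0.002]
force: [1.8, -0.4, 6.1]
finger_gap: 0.125
gripper_force: 83.1
```

```bash
python3 look.py pics/t8.png
```

```text
10.25 [475.63427741 152.59284173 107.39809478] yaw 52.43631819990363 [ 1.84873957 -0.38753704  6.14633388] [-0.1889534  -0.26782785  0.98511047] 0.7944880057803182
bar 52 ((461.6658630371094, 117.4835433959961), (19.13637924194336, 17.947750091552734), 69.74555969238281)
```

The stop is confirmed: the moment rose to 0.98 N m and the bar did not move. I ease the twist, release and rise straight up.

Call:
apply_moves(motion=[[0,0,0,-2,1],[0,0,0,-4,1],[0,0,0,-4,1],[0,0,0,-4,-1],[0,0,0,-4,-1],[0,0,0,-4,-1],[0,0,0,-4,-1],[0,0,0,-4,-1],[0,0,0,-4,-1],[0,0,0,-4,-1]], squeeze=20)

```text
time: 11.3
tcp_pos: [473.4, 152.7, 105.7]
eef_rot: [0.882, 0.471, -0.0, -0.0]
force: [-0.8, 0.3, 0.3]
finger_gap: 1.002
gripper_force: 0.0
```

Call:
apply_moves(motion=[[0,0,-2,0,-1],[0,0,-5,0,-1],[0,0,-9,0,-1],[0,0,-13,0,-1],[-4,0,-13,0,-1],[-8,0,-13,0,-1],[-12,0,-13,0,-1],[-12,0,-13,0,-1]])

```text
time: 12.1
tcp_pos: [404.4, 50.5, 235.4]
eef_rot: [0.883, 0.469, -0.001, 0.0]
force: [0.9, -0.2, 0.4]
finger_gap: 1.0
gripper_force: 0.0
```

```bash
python3 - <<'E'
from h import *
s=manip.observe(); p=s["tcp_pos"]; M=R.from_quat(s["eef_rot"]).as_matrix(); print(s["time"],p,s["finger_gap"],s["force"])
i=manip.camera_info("wrist"); a,d=manip.camera("wrist"); P=cloud("wrist",d,i)
for q in manip.trace("wrist","key")[:4]:
    m=q["region"]&(d>0); k=P[m]; print(q["confidence"],q["rect"],np.median(k,0),np.percentile(k[:,2],[2,98]))
n=np.hypot(P[...,0]-474,P[...,1]-151.5); sat=a.max(-1).astype(int)-a.min(-1)
t=(n<45)&(P[...,2]>130); print("wing",cv2.minAreaRect(P[t][:,:2].astype(np.float32)),np.median(P[t][:,2]))
b=(n>28)&(n<50)&(P[...,2]>34)&(P[...,2]<48)&(sat<30); print("bar",cv2.minAreaRect(P[b][:,:2].astype(np.float32)))
s2,_=manip.camera("side"); s2=cv2.resize(s2[110:260,120:280],(400,375),interpolation=2)
cv2.imwrite("pics/f.png",np.hstack([cv2.resize(a,(500,375)),s2][:2])[:,100:][:,:,::-1])
E
```

```text
12.1 [404.36470648  50.54152934 235.44780933] 0.9998926218795456 [ 0.88422158 -0.19779159  0.41564226]
0.96 [494.1, 267.6, 35.7, 39.2] [ 638.15707704 -295.61820202   68.72466325] [ 6.91425429 99.14609156]
0.89 [411.5, 288.2, 23.3, 25.5] [ 485.75552412 -233.16120607   27.53017193] [ 0.97416497 80.35043652]
0.86 [267.9, 50.0, 29.7, 72.4] [472.85978079 151.76893358 141.52626938] [ 62.0308481  143.45318091]
0.48 [266.5, 63.0, 49.8, 76.2] [469.47792625 148.88673336  57.1674734 ] [38.84038601 60.08032737]
wing ((472.04840087890625, 147.50025939941406), (64.7908706665039, 11.995268821716309), 59.89219284057617) 142.93043862830407
bar ((475.0328674316406, 152.25108337402344), (92.27754211425781, 18.610332489013672), 69.96941375732422)
```

View pics/f.png

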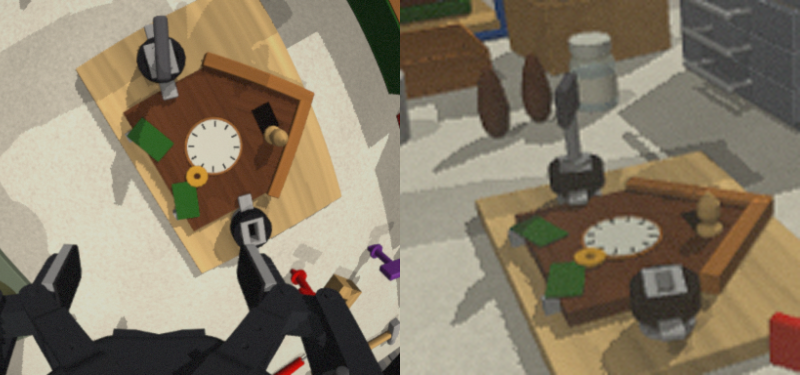

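The key stands home in the slot (left view ~161,50; wing top about 141 mm, as expected). The bar lies across the edge at the stop, the other clamp is still closed, and the gripper is clear.

```bash
python3 -c "
from rig import manip; print(manip.job_done())"
```

```text
the job is handed in; nothing more can be done
None
```

I handed the job in at about 12 s: I turned the open clamp with the key to its stop, left the key standing in the slot, and did not touch the other clamp; no verdict came back.

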